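# Step the swatch carrier under the colour reader

## Task

Step the carrier of the colour-reading stage under its fixed orange pointer so that the pointer tip stands over the white dot of the red swatch, then of the yellow, then of the blue, letting the carrier rest still there for a good second each time. Then park the carrier against its end stops, fully to the right and fully towards the robot, and after that press the green save button all the way down and let go. The blue finger well is there to move the carrier by. Leave all four swatch tiles seated in their pockets and do not disturb the ink bottle, the paint-stained tin or the red-brown eraser.

Things in the scene. Friction and masses are not known exactly. Their poses are not given: they have to be found in the camera images.
- stage: Fixed x-y stage with a grey base 130 mm deep, from 215 mm right (-y) to 155 mm left of its origin, which lies at table level below the pointer tip. x points away from the robot, y left, with a small yaw that varies. At the left end (y = 127 mm) a post bears the white reader, 131 mm high; its pointer slopes down rightwards to the tip. Right of the tip nothing stands over the carrier.
- pointer_tip (a point): Lower end of the orange pointer, fixed, 48 mm above the table, 7 mm above the tiles. Axes as the stage's.
- slide_x (a joint): Slide of the aluminium carrier along the stage's x axis, m: -0.032 (stop nearest the robot) to +0.032 (farthest). Moves by hand with about 2.5 N and stays where it is left.
- slide_y (a joint): Slide of saddle and carrier along the stage's y, m: -0.032 (right-hand stop) to +0.032 (left-hand stop). About 2.5 N, stays where left, independent of slide_x. At 0, 0 the middle of the four pockets is below the tip; pockets lie at x = +-23, y = +-23 mm from it, with black ribs 5 mm high round the tiles.
- well (a point): Centre of the floor, 34 mm above the table, of the blue square finger well on the carrier, 150 mm right (-y) of the middle of the pockets: 58 x 58 mm inside, walls 6 mm thick, 26 mm high (rim at z = 60 mm), edges along the stage's axes. Closed fingertips put in it can push its walls to drag the carrier in x and y.
- red_dot (a point): Centre of the top of the red swatch tile and of its white dot, 12 mm across. The tile is 38 x 38 x 7 mm, loose, coated red, and lies in one of the four pockets of the carrier; which pocket varies. Its top lies at z = 41 mm. z is up, x and y lie along the tile's edges.
- yellow_dot (a point): Centre of the top of the yellow swatch tile and of its white dot, 12 mm across. The tile is 38 x 38 x 7 mm, loose, coated yellow, and lies in one of the four pockets of the carrier; which pocket varies. Its top lies at z = 41 mm. z is up, x and y lie along the tile's edges.
- blue_dot (a point): Centre of the top of the blue swatch tile and of its white dot, 12 mm across. The tile is 38 x 38 x 7 mm, loose, coated blue, and lies in one of the four pockets of the carrier; which pocket varies. Its top lies at z = 41 mm. z is up, x and y lie along the tile's edges.
- grey_dot (a point): Centre of the top of the grey swatch tile and of its white dot, 12 mm across. The tile is 38 x 38 x 7 mm, loose, coated grey, and lies in one of the four pockets of the carrier; which pocket varies. Its top lies at z = 41 mm. z is up, x and y lie along the tile's edges. Not one of the swatches to be read.
- save (a joint): Travel of the green save button, m: 0 released, 0.006 fully down. Springs back; takes about 1.2 N to start and 4 N to be fully down.
- save_top (a point): Centre of the top of the green button, 32 mm across, 22 mm above the table when released, moving straight down; its round grey housing, fixed to the table, is 48 mm across and 12 mm high.
- ink_bottle: Bystander: small dark bottle, 35 mm across, 81 mm tall, upright, on the right of the table. Origin at the centre of its foot.
- tin_green: Bystander: paint-stained grey-beige open tin, 74 mm across, 100 mm tall, upright, left of the stage. Origin at the centre of its foot.
- eraser_2: Bystander: red-brown rubber eraser lying flat, 28 x 45 x 12 mm, left of the stage. Origin at the centre of its underside.
Things that resemble listed ones, but are neither listed nor needed, are in the scene too. There is more than one size of the part that bears save; the job needs the smaller.

How it is judged:
On the way, in this order (a step that is already met when the one before it is completed fails the run):
1. the pointer tip stands over the white dot of the red tile (within 6 mm) and the carrier rests there for 0.8 s (horizontal distance between red_dot and pointer_tip below 0.006 m and velocity of joint slide_x between -0.01 and 0.01 m/s and velocity of joint slide_y between -0.01 and 0.01 m/s), for 0.8 s.
2. the pointer tip stands over the white dot of the yellow tile (within 6 mm) and the carrier rests there for 0.8 s (horizontal distance between yellow_dot and pointer_tip below 0.006 m and velocity of joint slide_x between -0.01 and 0.01 m/s and velocity of joint slide_y between -0.01 and 0.01 m/s), for 0.8 s.
3. the pointer tip stands over the white dot of the blue tile (within 6 mm) and the carrier rests there for 0.8 s (horizontal distance between blue_dot and pointer_tip below 0.006 m and velocity of joint slide_x between -0.01 and 0.01 m/s and velocity of joint slide_y between -0.01 and 0.01 m/s), for 0.8 s.
4. the carrier is parked, both slides within 4 mm of the stops on the right and towards the robot (value of joint each of slide_x, slide_y below -0.028 m), for 0.2 s.
5. the save button is pressed down at least 4.5 mm of its 6 mm (value of joint save above 0.0045 m), for 0.05 s.
At the end, for the whole second after the job is handed in: The carrier is parked with both slides within 4 mm of their right-hand and near stops, all four tiles lie flat (within about 5 degrees, not raised more than 2.5 mm) in their pockets, the save button is released and the bystanders are at rest (all of step 4 and z of each of red_dot, yellow_dot, blue_dot, grey_dot in the frame of well below 0.0095 m and angle between each of red_dot, yellow_dot, blue_dot, grey_dot's own z axis and vertical below 0.08 rad and value of joint save below 0.0015 m and linear speed of each of ink_bottle, tin_green, eraser_2 below 0.02 m/s); the robot touches nothing.
It fails at once if the ink bottle is moved more than 20 mm (distance of ink_bottle from where it was at the start of the episode above 0.02 m).
It fails at once if the paint-stained tin is moved more than 20 mm (distance of tin_green from where it was at the start of the episode above 0.02 m).
It fails at once if the red-brown eraser is moved more than 20 mm (distance of eraser_2 from where it was at the start of the episode above 0.02 m).
It fails at once if a swatch tile comes out of its pocket (z of any of red_dot, yellow_dot, blue_dot, grey_dot in the frame of well above 0.013 m).
It also fails if it takes over 58 s, if anything falls off the work surface, if the arm or the gripper's body presses on something with over 40 N, if the wrist force passes 120 N, or if a joint passes its speed limit or range.

## Robot

A 7-joint arm with a two-finger parallel gripper is mounted at the origin on a cart in front of the work surface, level with it; the furniture and walls round the work are solid. World frame = base frame: x ahead of the robot, y to its left, z up, the work surface at z = 0. Lengths are in m, angles in rad, forces in N, time in s.
With the tool pointing down it reaches from about 0.35 to 0.9 m from the base axis. Payload 19.9 kg.
Tool frame: the origin (TCP) lies at the very end of the fingers, on their centre line; the grasp point (between the pads) lies 19 mm behind it (tcp_to_grasp is the distance from the TCP to the grasp point, in m); z points along the fingers, y is the line along which they close (so a half turn about z gives the same grasp; the last joint's range is limited). The gripper opens to 94 mm and grips with 3 to 60 N. Pads are 16 mm wide; open, the fingers measure 119 mm over their backs; the gripper's body (75 mm by 177 mm) begins 78 mm behind the grasp point.
Start: joints at [-0.042, 0.417, -0.01, 1.614, 0.005, 1.111, -0.053], TCP at [0.625, 0, 0.205] pointing down, gripper open.
Joint ranges: [-2.81, 2.81], [-0.39, 2.02], [-1.27, 1.25], [0.06, 2.57], [-1.19, 4.33], [0.19, 2], [-2.82, 2.82]. Speed limits (rad/s): [1.89, 1.89, 2.39, 2.39, 3.01, 3.01, 3.01].

## Interface

Orientations are given as a 3x3 rotation matrix whose columns are the frame's x, y, z axes.
In Python, from cell import * gives the robot as it stands.
- The arm moves only by the shell command python3 -m pendant 'ROWS'. ROWS is a JSON object of lists of equal length, an entry for each row: "jaw": the finger opening in cm, from 0 to 9.4; "linear": the shift along the tool's x, y, z in cm, a list of three; "rot": the turn, a rotation vector about the tool's x, y, z in rad, a list of three. A call has 1 to 8 rows; each row shifts and turns the commanded pose from where the row before left it, along the tool's axes as they then stand; what a row does not reach is not made up. A row lasts 1/10 s, in which the tool goes at most 50 mm and 8.59 degrees, less where a joint would pass 70% of its speed; a pose out of reach is approached as far as the arm can. A call is refused whole if a number of a shift passes 5 or a number of a turn 0.15, either way. A call with a gripper value outside its range is refused whole. The fingers move at their own pace and stop on an object; the grip force is fixed at half the most. Time passes only in rows, so rows that do not move let the fingers close. It gives the time, the measured TCP pose, the force, the opening and the grip force at its end, in the units of the state.
- state(): the state, without advancing time (a new reading comes with each control period).
- read_camera(name): name is "scene" or "side" or "wrist"; returns the picture (480x640x3 uint8, red, green, blue); there is no depth.
- calibration(name): a dict with "fovy" (degrees; the focal length in pixels is half the picture's height over the tangent of half this angle, whatever the lens; pixels are square), "cx", "cy" (the principal point, pixels), "extrinsics" (4x4, takes a point from camera to world coordinates). Camera axes: x right, y down, z forward; pixel columns grow to the right and rows downward; lengths in m; the calibration is good to about 2 mm. A picture is of the moment at which its call begins: read the wrist's pose just before it. calibration takes no time and is no camera call; for the wrist camera it gives the pose at the moment of the call.
- sign_off(): hands the job in; it is judged then, once.
The state is a dict: "time": time; "joint_pos": joint angles; "dq": joint speeds; "joint_efforts": joint torques, N m; "ee_pos": TCP position; "ee_rot": TCP orientation; "force": force on the tool from outside, world axes, zero at the start; "ft_torque": the same for the moment, N m; "finger_gap": finger opening in m; "finger_force": force on a finger pad.
Only numpy, scipy, OpenCV 4.12 (cv2) and the standard library are available. Lean on these libraries where they do the work, as an engineer would, in place of code of your own. Each camera call takes 0.05 s, during which the arm holds its last target. There are 200 camera calls.

## Working session

There is one attempt and no reset: what is moved stays moved. The work goes in short steps, Python scripts to look and compute and a shell command to move; the robot and the scene stay as the last step left them, time stands still between calls to the robot, and variables do not carry over. Pictures are saved under pics/ and viewed, at most 11 in all, crops included, and the job is handed in when it is done.

```bash
mkdir -p pics; cat > h.py <<'E'
from cell import *
import numpy as np, cv2
def save(n,f):
    im=read_camera(n); cv2.imwrite('pics/'+f,im[:,:,::-1]); return im
def ray(n,u,v,z,c=None):
    c=c or calibration(n); E=np.array(c["extrinsics"]); f=240/np.tan(np.radians(c["fovy"])/2)
    d=E[:3,:3]@np.array([(u-c["cx"])/f,(v-c["cy"])/f,1]); o=E[:3,3]
    return (o+d*(z-o[2])/d[2]).round(4)
def proj(n,p,c=None):
    c=c or calibration(n); E=np.array(c["extrinsics"]); f=240/np.tan(np.radians(c["fovy"])/2)
    q=E[:3,:3].T@(np.array(p)-E[:3,3]); return (f*q[:2]/q[2]+[c["cx"],c["cy"]]).round(1)
E
python3 - <<'E'
from h import *
for n in("scene","side","wrist"): save(n,n+"0.png"); c=calibration(n); print(n,c["fovy"],np.array(c["extrinsics"]).round(3).tolist())
s=state(); print(s["time"],s["ee_pos"],s["ee_rot"],s["finger_gap"])
E
```

```text
scene 42.24046411172492 [[0.599, -0.602, 0.528, -0.415], [-0.801, -0.449, 0.396, -0.714], [-0.002, -0.66, -0.751, 1.373], [0.0, 0.0, 0.0, 1.0]]
side 43.30904191021757 [[1.0, -0.005, 0.023, 0.456], [-0.024, -0.347, 0.938, -1.796], [0.004, -0.938, -0.347, 0.754], [0.0, 0.0, 0.0, 1.0]]
wrist 66.38181673359823 [[1.0, 0.0, 0.001, 0.626], [0.0, -0.969, -0.246, 0.072], [0.001, 0.246, -0.969, 0.385], [0.0, 0.0, 0.0, 1.0]]
0.15 [6.24731045e-01 2.89744759e-05 2.05000233e-01] [[-7.71340979e-05  9.99999598e-01 -8.93313064e-04]
 [ 9.99999995e-01  7.70769800e-05 -6.39736018e-05]
 [-6.39047222e-05 -8.93317994e-04 -9.99999599e-01]] 0.09398105504161165
```

View pics/scene0.png

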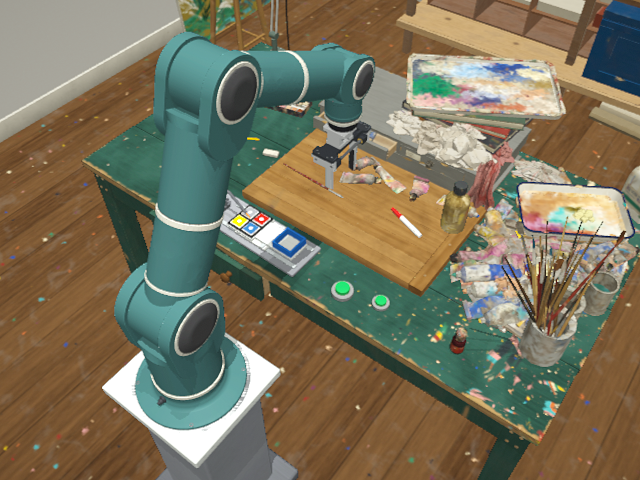

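View pics/wrist0.png

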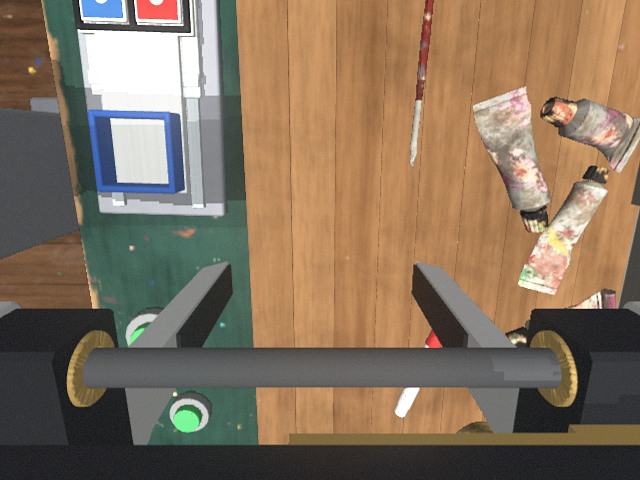

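```bash
python3 - <<'E'
from h import *
a=cv2.imread('pics/scene0.png')[180:310,200:400]; a=cv2.resize(a,None,fx=4,fy=4,interpolation=cv2.INTER_CUBIC)
cv2.imwrite('pics/c1.png',a)
for uv,z in [((89,111),.06),((178,112),.06),((97,193),.06),((186,191),.06),((187,418),.022),((145,335),.022),((98,2),.041),((155,2),.041)]: print(uv,ray('wrist',*uv,z))
for uv in [(343,287),(381,300)]: print(uv,ray('scene',*uv,.022))
E
```

```text
(89, 111) [0.4296 0.0937 0.06  ]
(178, 112) [0.5046 0.0929 0.06  ]
(97, 193) [0.4259 0.0241 0.06  ]
(186, 191) [0.5053 0.0259 0.06  ]
(187, 418) [ 0.4682 -0.2468  0.022 ]
(145, 335) [ 0.4318 -0.1386  0.022 ]
(98, 2) [0.4391 0.1817 0.041 ]
(155, 2) [0.4867 0.1818 0.041 ]
(343, 287) [ 0.4366 -0.1472  0.022 ]
(381, 300) [ 0.4619 -0.2538  0.022 ]
```

View pics/c1.png

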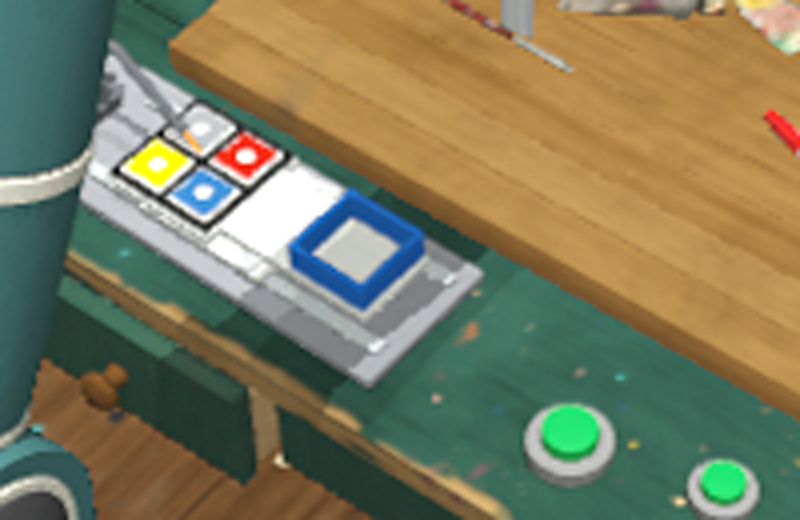

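View pics/side0.png

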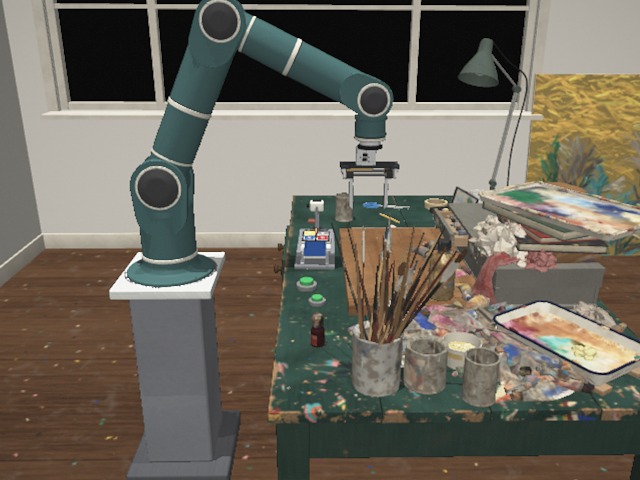

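The small button is the farther-right one (≈0.466,-0.25). The pockets hold grey far-left, red far-right, yellow near-left and blue near-right, with the slides near 0. I'll go above the well's far wall and look.

```bash
python3 -m pendant '{"jaw":[4,4,4,4,4],"linear":[[2,-4.2,0],[2,-4.2,0],[2,-4.2,0],[0,0,0],[0,0,0]],"rot":[[0,0,0],[0,0,0],[0,0,0],[0,0,0],[0,0,0]]}'
python3 - <<'E'
from h import *
import json
c=calibration('wrist'); im=save('wrist','w1.png'); json.dump({k:np.array(v).tolist() for k,v in c.items()},open('c1.json','w'))
a=im[0:300,130:530]; cv2.imwrite('pics/w1c.png',cv2.resize(a,None,fx=2,fy=2,interpolation=cv2.INTER_CUBIC)[:,:,::-1])
print(state()['ee_pos'],state()['time'])
E
```

```text
time: 0.65
ee_pos: [0.4989, 0.0603, 0.2059]
ee_rot: [[-0.001, 1.0, 0.001], [1.0, 0.001, 0.0], [0.0, 0.001, -1.0]]
force: [-0.5, 0.1, 0.5]
finger_gap: 0.057
finger_force: 0.0
[0.49951785 0.05976947 0.20571958] 0.7
```

View pics/w1c.png

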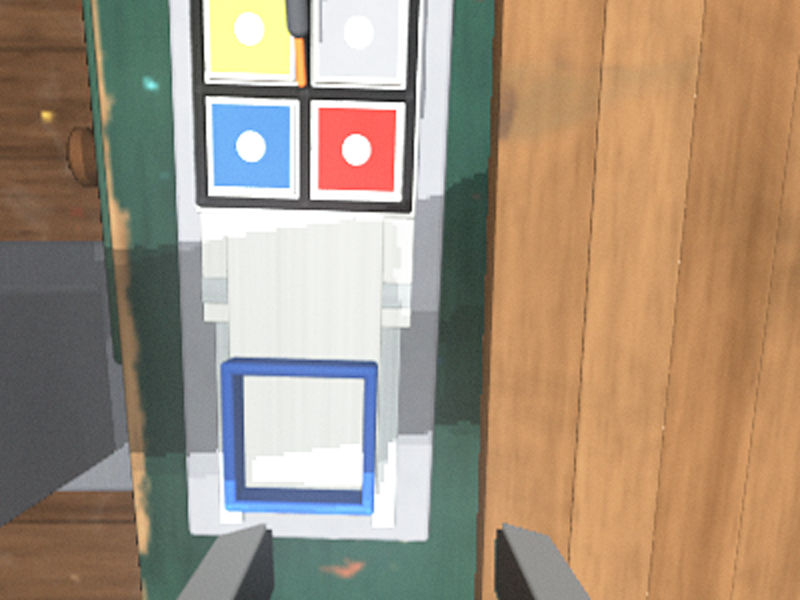

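```bash
python3 - <<'E'
from h import *
import json
c=json.load(open('c1.json'))
R=lambda x,y,z: ray('w',130+x/2,y/2,z,c)
d=dict(b=R(250,146,.041),r=R(356,150,.041),y=R(249,29,.041),g=R(359,33,.041)); t=R(302,88,.048)
m=sum(d.values())/4; yaw=[np.degrees(np.arctan2(*(d[a]-d[b])[[1,0]])) for a,b in('rb','gy')]+[np.degrees(np.arctan2(*(-(d[a]-d[b]))[[0,1]])) for a,b in('yb','gr')]
print(d,'tip',t,'mid',m,'yaw',yaw)
w=[R(222,359,.06),R(378,361,.06),R(374,512,.06),R(226,512,.06)]
print('well',w,sum(w)/4)
th=np.radians(np.mean(yaw)); Rm=np.array([[np.cos(th),-np.sin(th)],[np.sin(th),np.cos(th)]])
print('slide',Rm.T@(m-t)[:2],'well pred',m[:2]+Rm@[0,-.15],'wall ctr',m[:2]+Rm@[.032,-.15])
for k,v in d.items(): print(k,'to tip, stage axes',Rm.T@(t-v)[:2])
E
```

```text
{'b': array([0.442, 0.187, 0.041]), 'r': array([0.4883, 0.1854, 0.041 ]), 'y': array([0.4435, 0.2329, 0.041 ]), 'g': array([0.4899, 0.2315, 0.041 ])} tip [0.466  0.2086 0.048 ] mid [0.465925 0.2092   0.041   ] yaw [np.float64(-1.9791961383391836), np.float64(-1.7282276504985328), np.float64(-178.12825503471126), np.float64(-178.01222420087294)]
well [array([0.429 , 0.0962, 0.06  ]), array([0.498 , 0.0954, 0.06  ]), array([0.4961, 0.0252, 0.06  ]), array([0.4271, 0.0251, 0.06  ])] [0.46255  0.060475 0.06    ]
slide [-6.00049641e-04 -7.46017946e-05] well pred [0.31592503 0.20910045] wall ctr [0.31594627 0.17710046]
b to tip, stage axes [-0.02158407  0.02401433]
r to tip, stage axes [-0.02321479 -0.0222846 ]
y to tip, stage axes [0.02431493 0.02248387]
g to tip, stage axes [ 0.02288413 -0.02391519]
```

Tip ≈ (0.466,0.2086), yaw ≈ -1.9°, slides ≈ 0, far wall centre ≈ (0.494,0.059). I'll turn with the stage, go down and pinch the far wall.

```bash
python3 -m pendant '{"jaw":[4,4,4,4,4,4,4,4],"linear":[[0,-0.6,0],[0,0,3],[0,0,3.5],[0,0,3.5],[0,0,3],[0,0,2],[0,0,1.3],[0,0,0]],"rot":[[0,0,0.033],[0,0,0],[0,0,0],[0,0,0],[0,0,0],[0,0,0],[0,0,0],[0,0,0]]}'
python3 - <<'E'
from h import *
im=save('wrist','w2.png')
E
```

```text
time: 1.5
ee_pos: [0.4927, 0.0594, 0.0409]
ee_rot: [[0.034, 0.999, -0.003], [0.999, -0.034, -0.001], [-0.001, -0.002, -1.0]]
force: [1.0, 0.5, 0.0]
finger_gap: 0.0401
finger_force: 0.0
```

View pics/w2.png

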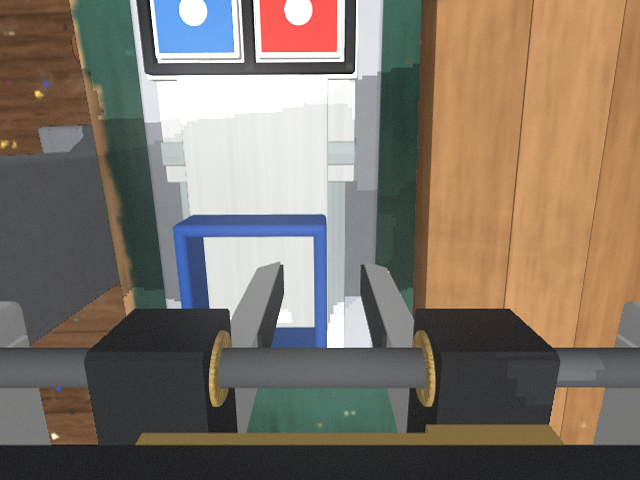

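The far wall is between the fingers. Closing now.

```bash
python3 -m pendant '{"jaw":[0,0,0,0,0,0],"linear":[[0,0,0],[0,0,0],[0,0,0],[0,0,0],[0,0,0],[0,0,0]],"rot":[[0,0,0],[0,0,0],[0,0,0],[0,0,0],[0,0,0],[0,0,0]]}'
python3 - <<'E'
from h import *
import json
c=calibration('wrist'); im=read_camera('wrist'); hsv=cv2.cvtColor(im,cv2.COLOR_RGB2HSV)
json.dump({k:np.array(v).tolist() for k,v in c.items()},open('c2.json','w'))
cv2.imwrite('pics/w3.png',im[:,:,::-1])
print(state()['ee_pos'],state()['finger_gap'])
n,l,st,ce=cv2.connectedComponentsWithStats((im.min(2)>235).astype('uint8')[:40])
for s,q in zip(st,ce):
    if 250<s[4]<2000: print(s,q,ray('w',*q,.041,c))
E
```

```text
time: 2.15
ee_pos: [0.493, 0.06, 0.0427]
ee_rot: [[0.033, 0.999, 0.0], [0.999, -0.033, -0.0], [-0.0, 0.0, -1.0]]
force: [-2.2, -1.2, 5.5]
finger_gap: 0.0058
finger_force: 30.0
[0.49303657 0.06002253 0.04265275] 0.005622127196171371
[183   0  27  29 635] [195.75433071  13.21417323] [0.4424 0.1872 0.041 ]
[287   0  27  28 627] [299.79904306  12.77830941] [0.4886 0.1859 0.041 ]
[339   0   7  40 264] [341.81818182  18.77272727] [0.5073 0.1829 0.041 ]
```

```bash
python3 -m pendant '{"jaw":[0,0,0,0,0,0,0,0],"linear":[[0.2,-0.2,0],[0.5,-0.5,0],[0.6,-0.6,0],[0.6,-0.6,0],[0.3,-0.3,0],[0.1,-0.1,0],[0,0,0],[0,0,0]],"rot":[[0,0,0],[0,0,0],[0,0,0],[0,0,0],[0,0,0],[0,0,0],[0,0,0],[0,0,0]]}'
python3 - <<'E'
from h import *
a=save('scene','s2.png')[180:310,200:360]; cv2.imwrite('pics/s2c.png',cv2.resize(a,None,fx=4,fy=4,interpolation=cv2.INTER_CUBIC)[:,:,::-1])
E
```

```text
time: 3.0
ee_pos: [0.4707, 0.0843, 0.0426]
ee_rot: [[0.032, 0.999, 0.0], [0.999, -0.032, 0.0], [0.0, 0.0, -1.0]]
force: [0.3, 0.2, 5.7]
finger_gap: 0.0056
finger_force: 30.0
```

View pics/s2c.png

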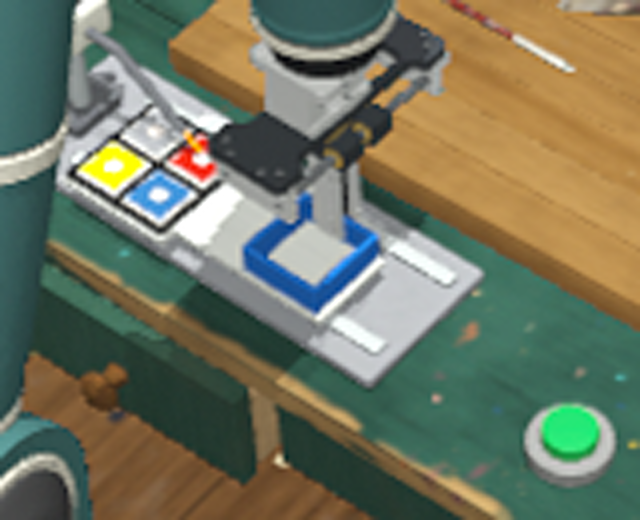

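The pointer tip stands over the red dot at about crop (200,155), with the same offset as the pocket middle at slide 0. I'll dwell, then go to yellow.

```bash
Z='[0,0,0]'; python3 -m pendant '{"jaw":[0,0,0,0,0,0,0,0],"linear":[[0,0,0],[0,0,0],[0,0,0],[0,0,0],[0,0,0],[0,0,0],[0,0,0],[0,0,0]],"rot":[[0,0,0],[0,0,0],[0,0,0],[0,0,0],[0,0,0],[0,0,0],[0,0,0],[0,0,0]]}'
python3 -m pendant '{"jaw":[0,0,0,0,0,0,0,0],"linear":[[0,0,0],[0,0,0],[0,0,0],[0,0,0],[0,0,0],[0,0,0],[-0.2,0.2,0],[-0.5,0.5,0]],"rot":[[0,0,0],[0,0,0],[0,0,0],[0,0,0],[0,0,0],[0,0,0],[0,0,0],[0,0,0]]}'
python3 -m pendant '{"jaw":[0,0,0,0,0,0,0,0],"linear":[[-0.8,0.8,0],[-0.9,0.9,0],[-0.9,0.9,0],[-0.8,0.8,0],[-0.4,0.4,0],[-0.1,0.1,0],[0,0,0],[0,0,0]],"rot":[[0,0,0],[0,0,0],[0,0,0],[0,0,0],[0,0,0],[0,0,0],[0,0,0],[0,0,0]]}'
python3 - <<'E'
from h import *
a=save('scene','s3.png')[180:310,200:360]; cv2.imwrite('pics/s3c.png',cv2.resize(a,None,fx=4,fy=4,interpolation=cv2.INTER_CUBIC)[:,:,::-1])
E
```

```text
time: 3.85
ee_pos: [0.4707, 0.0843, 0.0426]
ee_rot: [[0.032, 0.999, 0.0], [0.999, -0.032, 0.0], [0.0, 0.0, -1.0]]
force: [0.2, -0.2, 6.9]
finger_gap: 0.0062
finger_force: 30.0
time: 4.65
ee_pos: [0.4767, 0.0779, 0.0425]
ee_rot: [[0.031, 1.0, -0.001], [1.0, -0.031, 0.001], [0.001, -0.001, -1.0]]
force: [-4.2, 2.6, 8.1]
finger_gap: 0.006
finger_force: 30.0
time: 5.45
ee_pos: [0.5151, 0.0367, 0.0426]
ee_rot: [[0.033, 0.999, -0.0], [0.999, -0.033, 0.0], [0.0, -0.0, -1.0]]
force: [0.0, -1.5, 7.5]
finger_gap: 0.0057
finger_force: 30.0
```

View pics/s3c.png

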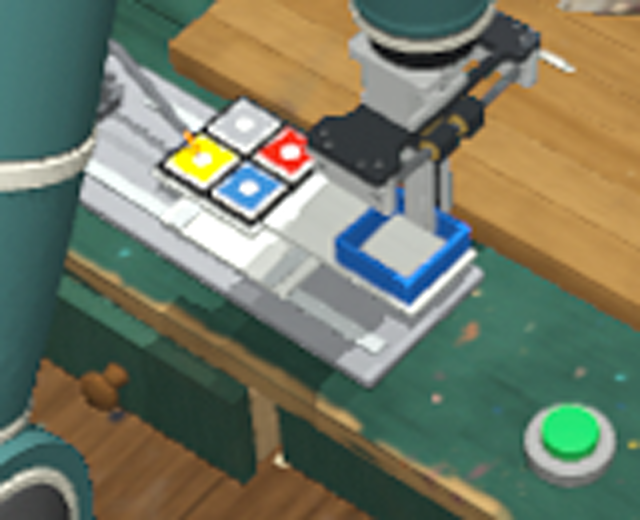

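The yellow dot sits at crop (203,160), under the tip. I'll dwell, then go to blue (y +46 mm).

```bash
python3 -m pendant '{"jaw":[0,0,0,0,0,0,0,0],"linear":[[0,0,0],[0,0,0],[0,0,0],[0,0,0],[0,0,0],[0,0,0],[0,0,0],[0,0,0]],"rot":[[0,0,0],[0,0,0],[0,0,0],[0,0,0],[0,0,0],[0,0,0],[0,0,0],[0,0,0]]}'
python3 -m pendant '{"jaw":[0,0,0,0,0,0,0,0],"linear":[[0,0,0],[0,0,0],[0,0,0],[0,0,0],[0,0,0],[0,0,0],[0.2,0,0],[0.5,0,0]],"rot":[[0,0,0],[0,0,0],[0,0,0],[0,0,0],[0,0,0],[0,0,0],[0,0,0],[0,0,0]]}'
python3 -m pendant '{"jaw":[0,0,0,0,0,0,0,0],"linear":[[0.8,0,0],[0.9,0,0],[0.9,0,0],[0.8,0,0],[0.4,0,0],[0.1,0,0],[0,0,0],[0,0,0]],"rot":[[0,0,0],[0,0,0],[0,0,0],[0,0,0],[0,0,0],[0,0,0],[0,0,0],[0,0,0]]}'
python3 - <<'E'
from h import *
a=save('scene','s4.png')[180:310,200:360]; cv2.imwrite('pics/s4c.png',cv2.resize(a,None,fx=4,fy=4,interpolation=cv2.INTER_CUBIC)[:,:,::-1])
E
```

```text
time: 6.3
ee_pos: [0.5151, 0.0366, 0.0426]
ee_rot: [[0.033, 0.999, 0.0], [0.999, -0.033, 0.0], [0.0, 0.0, -1.0]]
force: [0.5, -0.0, 7.4]
finger_gap: 0.0055
finger_force: 30.0
time: 7.1
ee_pos: [0.5153, 0.043, 0.0426]
ee_rot: [[0.033, 0.999, -0.0], [0.999, -0.033, -0.0], [-0.0, -0.0, -1.0]]
force: [-0.2, -2.9, 6.5]
finger_gap: 0.0061
finger_force: 30.0
time: 7.9
ee_pos: [0.5164, 0.0831, 0.0426]
ee_rot: [[0.032, 0.999, -0.0], [0.999, -0.032, 0.0], [0.0, -0.0, -1.0]]
force: [-0.4, 1.7, 6.5]
finger_gap: 0.0056
finger_force: 30.0
```

View pics/s4c.png

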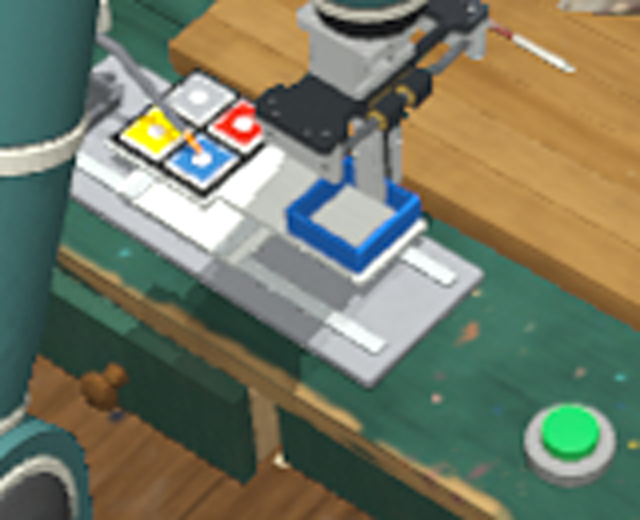

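The blue dot is at crop (202,158), under the tip. I'll dwell and then park (-55 mm in both axes).

```bash
python3 -m pendant '{"jaw":[0,0,0,0,0,0,0,0],"linear":[[0,0,0],[0,0,0],[0,0,0],[0,0,0],[0,0,0],[0,0,0],[0,0,0],[0,0,0]],"rot":[[0,0,0],[0,0,0],[0,0,0],[0,0,0],[0,0,0],[0,0,0],[0,0,0],[0,0,0]]}'
python3 -m pendant '{"jaw":[0,0,0,0,0,0,0,0],"linear":[[0,0,0],[0,0,0],[0,0,0],[0,0,0],[0,0,0],[0,0,0],[-0.2,-0.2,0],[-0.5,-0.5,0]],"rot":[[0,0,0],[0,0,0],[0,0,0],[0,0,0],[0,0,0],[0,0,0],[0,0,0],[0,0,0]]}'
python3 -m pendant '{"jaw":[0,0,0,0,0,0,0,0],"linear":[[-0.9,-0.9,0],[-1,-1,0],[-1,-1,0],[-0.8,-0.8,0],[-0.5,-0.5,0],[-0.3,-0.3,0],[-0.2,-0.2,0],[-0.1,-0.1,0]],"rot":[[0,0,0],[0,0,0],[0,0,0],[0,0,0],[0,0,0],[0,0,0],[0,0,0],[0,0,0]]}'
python3 -m pendant '{"jaw":[0,0,0],"linear":[[-0.1,-0.1,0],[0,0,0],[0,0,0]],"rot":[[0,0,0],[0,0,0],[0,0,0]]}'
```

```text
time: 8.75
ee_pos: [0.5164, 0.083, 0.0426]
ee_rot: [[0.032, 0.999, -0.0], [0.999, -0.032, 0.001], [0.001, -0.0, -1.0]]
force: [-0.9, 1.3, 7.6]
finger_gap: 0.0061
finger_force: 30.0
time: 9.55
ee_pos: [0.5099, 0.0767, 0.0427]
ee_rot: [[0.032, 0.999, 0.001], [0.999, -0.032, 0.001], [0.001, 0.001, -1.0]]
force: [4.2, 2.7, 4.8]
finger_gap: 0.0058
finger_force: 30.0
time: 10.35
ee_pos: [0.46, 0.0292, 0.0426]
ee_rot: [[0.033, 0.999, 0.0], [0.999, -0.033, 0.0], [0.0, 0.0, -1.0]]
force: [3.3, 3.0, 6.4]
finger_gap: 0.0057
finger_force: 30.0
time: 10.65
ee_pos: [0.4591, 0.0288, 0.0426]
ee_rot: [[0.032, 0.999, 0.0], [0.999, -0.032, 0.001], [0.001, 0.0, -1.0]]
force: [2.4, 5.3, 6.2]
finger_gap: 0.0057
finger_force: 30.0
```

```bash
python3 -m pendant '{"jaw":[0,0,0,0],"linear":[[-0.1,-0.1,0],[0,-0.1,0],[0,0,0],[0,0,0]],"rot":[[0,0,0],[0,0,0],[0,0,0],[0,0,0]]}'
```

```text
time: 11.05
ee_pos: [0.4588, 0.0288, 0.0429]
ee_rot: [[0.032, 0.999, 0.004], [0.999, -0.032, 0.002], [0.002, 0.004, -1.0]]
force: [13.1, 9.7, -4.9]
finger_gap: 0.006
finger_force: 30.0
```

Both axes press on their stops. I'll relax, open, rise and go over the small button.

```bash
python3 -m pendant '{"jaw":[0,4,4,4,4,4,4,4],"linear":[[0.1,0.2,0],[0,0,0],[0,0,0],[0,0,0],[0,0,-2],[0,0,-3],[0,0,-4],[0,0,-3]],"rot":[[0,0,0],[0,0,0],[0,0,0],[0,0,0],[0,0,0],[0,0,0],[0,0,0],[0,0,-0.033]]}'
python3 -m pendant '{"jaw":[0,0,0,0,0,0,0,0],"linear":[[-4,0.1,0],[-5,0.1,0],[-5,0.1,0],[-5,0.1,0],[-5,0.1,0],[-3.5,0.1,0],[0,0,0],[0,0,0]],"rot":[[0,0,0],[0,0,0],[0,0,0],[0,0,0],[0,0,0],[0,0,0],[0,0,0],[0,0,0]]}'
python3 - <<'E'
from h import *
im=save('wrist','w5.png'); print(ray('scene',458,350,0.0),state()['ee_pos'])
hsv=cv2.cvtColor(im,cv2.COLOR_RGB2HSV); m=cv2.inRange(hsv,(60,150,130),(80,255,255))
n,l,st,ce=cv2.connectedComponentsWithStats(m)
for s,q in zip(st,ce):
    if 150<s[4]<50000: print(s,q,ray('wrist',*q,.022))
E
```

```text
time: 11.85
ee_pos: [0.4587, 0.028, 0.1643]
ee_rot: [[0.0, 1.0, 0.0], [1.0, -0.0, -0.0], [-0.0, 0.0, -1.0]]
force: [0.4, -0.1, -1.0]
finger_gap: 0.04
finger_force: 0.0
time: 12.65
ee_pos: [0.4643, -0.2471, 0.162]
ee_rot: [[0.001, 1.0, -0.001], [1.0, -0.001, 0.0], [0.0, -0.001, -1.0]]
force: [0.1, 1.0, -0.3]
finger_gap: 0.0005
finger_force: 0.0
[ 0.4621 -0.4895  0.    ] [ 0.4646581  -0.24609928  0.16213834]
```

View pics/w5.png

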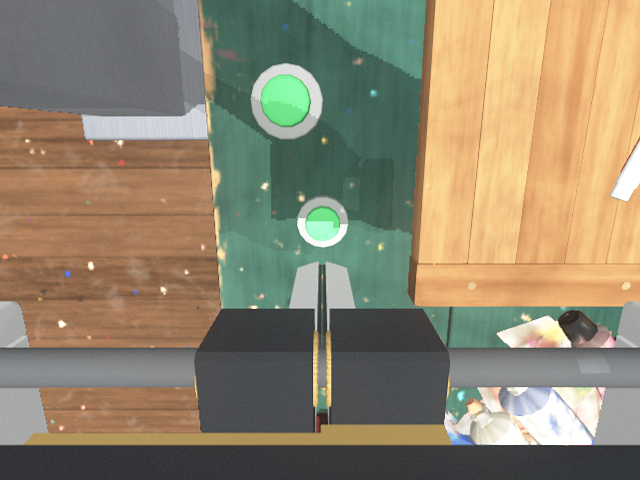

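The small button is at pixel (322,223), the larger one at (286,101).

```bash
python3 - <<'E'
from h import *
b=ray('wrist',322,223,.022); s=state(); print(b,s['ee_pos'],np.array(s['ee_rot']).T@(b-s['ee_pos'])*100)
E
```

```text
[ 0.4663 -0.2482  0.022 ] [ 0.4646581  -0.24609928  0.16213834] [-0.21839159  0.17506891 14.01357537]
```

```bash
python3 -m pendant '{"jaw":[0,0,0,0,0,0,0,0],"linear":[[-0.2,0.2,3],[0,0,4],[0,0,4],[0,0,2],[0,0,0.6],[0,0,0.4],[0,0,0.3],[0,0,0.3]],"rot":[[0,0,0],[0,0,0],[0,0,0],[0,0,0],[0,0,0],[0,0,0],[0,0,0],[0,0,0]]}'
python3 -m pendant '{"jaw":[0,0,0,0],"linear":[[0,0,0.1],[0,0,0.1],[0,0,0],[0,0,0]],"rot":[[0,0,0],[0,0,0],[0,0,0],[0,0,0]]}'
```

```text
time: 13.5
ee_pos: [0.4676, -0.2487, 0.0174]
ee_rot: [[-0.0, 1.0, 0.001], [1.0, 0.0, -0.0], [-0.0, 0.001, -1.0]]
force: [-0.4, 3.1, 4.1]
finger_gap: 0.0004
finger_force: 1.7
time: 13.9
ee_pos: [0.4677, -0.2488, 0.0159]
ee_rot: [[-0.0, 1.0, 0.002], [1.0, 0.0, -0.0], [-0.0, 0.002, -1.0]]
force: [-4.7, 5.6, 21.9]
finger_gap: 0.0005
finger_force: 10.9
```

Bottomed at 22 N, so it is fully pressed. I'll let go, rise, and check the carrier before signing off.

```bash
python3 -m pendant '{"jaw":[0,0,0,0,0,0],"linear":[[0,0,-2],[0,0,-4],[0,0,-4],[0,0,-4],[0,0,0],[0,0,0]],"rot":[[0,0,0],[0,0,0],[0,0,0],[0,0,0],[0,0,0],[0,0,0]]}'
python3 - <<'E'
from h import *
a=save('scene','s6.png')[180:310,200:400]; cv2.imwrite('pics/s6c.png',cv2.resize(a,None,fx=4,fy=4,interpolation=cv2.INTER_CUBIC)[:,:,::-1])
# predicted dot pixels (crop) at slides -32,-32
R=np.array([[.99945,.0332],[-.0332,.99945]]); t=np.array([.466,.2088])
for k,o in dict(r=(23,-23),y=(-23,23),b=(-23,-23),g=(23,23)).items():
    print(k,(proj('scene',[*(t+R@(np.array(o)-32)/1000),.041])-[200,180])*4)
E
```

```text
time: 14.5
ee_pos: [0.4673, -0.2491, 0.1555]
ee_rot: [[0.0, 1.0, 0.002], [1.0, -0.0, -0.001], [-0.001, 0.002, -1.0]]
force: [-0.2, -0.5, -0.4]
finger_gap: 0.0005
finger_force: 0.0
r [249.2 197.6]
y [159.6 204.8]
b [206.  234.4]
g [202.8 168.4]
```

View pics/s6c.png

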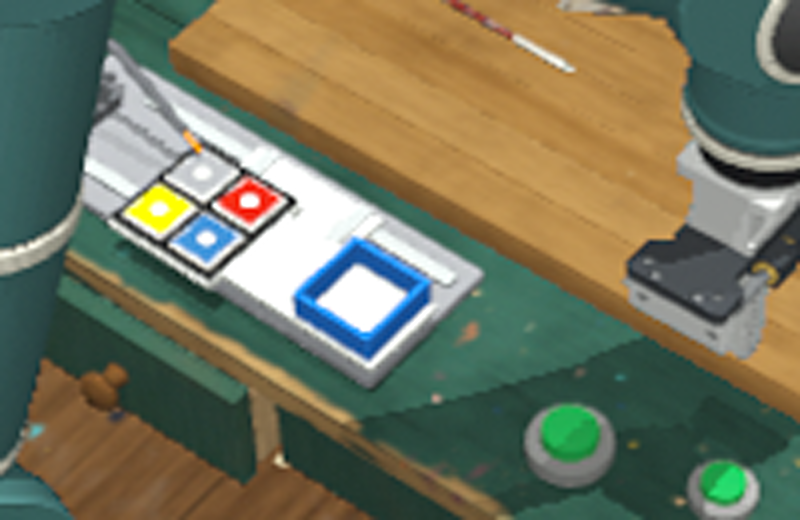

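The dots are where a parked carrier puts them, the tiles are seated and the button is up.

```bash
python3 -c "
from cell import *
print(sign_off())"
```

```text
the job is handed in; nothing more can be done
None
```

I read red, yellow and blue under the pointer in order, parked the carrier against both end stops, fully pressed and released the small save button, and handed the job in after about 14.5 s; the judge's verdict was not shown.

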